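# Tip the fruit from the tray into the bale-arm crate and lock its bar

### The job

Pick up the tray by its handle and tip the fruit over its low lip into the green crate, keeping the lip low over the crate so that nothing drops hard enough to bruise, and without the gripper touching the fruit. Set the empty tray back down flat on the worktop, and once the fruit is in, swing the crate's steel bar over its mouth and press it down firmly until it snaps fully home, so that another crate can be stacked on top. Leave everything else on the worktop where it stands.

Things in the scene. Friction and masses are not known exactly. Their poses are not given: they have to be found in the camera images.
- tray: white metal tray, blue edges, arched handle; 0.35 kg. Origin: centre of its underside. Outside 246 mm (its x) by 156 mm (its y), floor 3 mm. Walls 34 mm high on the -y side and both x sides; on the +y side only a pouring lip, 7 mm high in all (4 mm above the floor). The handle arches over the tray along x at y = 0, legs 5 mm outside the x sides; fruit passes under it
- tray_grip (a point): centre of the tray handle's wooden grip, 145 mm above the tray's underside; the grip bar is 100 mm long (tray x), 24 mm thick (tray y), 22 mm high, with clear air round it
- tray_lip (a point): middle of the top of the tray's pouring lip (tray +y side, 7 mm above the underside)
- pear_mid (a point): middle of the pear, 117 x 71 x 72 mm, 0.17 kg, lying on the tray lengthwise to the tray's y
- lemon_mid (a point): middle of the yellow lemon, 78 x 55 x 56 mm, 0.11 kg, lying on the tray
- mandarin_mid (a point): middle of the orange mandarin, 61 x 60 x 50 mm, 0.08 kg, lying on the tray
- crate: green vented plastic crate, open on top, stuck fast to the worktop by rubber feet. Outside 280 mm (its x) by 200 mm (its y) by 100 mm high, walls 6 mm, inner floor 8 mm up. Origin: centre of its underside. The steel bale arm starts folded out on its +y side; the -y side is free for tipping things in
- crate_mouth (a point): centre of the crate's open top, level with its rim
- bale_hinge (a point): middle of the bale arm's hinge axis, which runs along the crate's x; 45 mm to +y of the crate's centre, 92 mm up
- bale (a joint): angle of the bale arm, rad. 0: folded out, arms rising 0.25 rad above level to the crate's +y side; grows as the bar swings up and over; 2.736: fully home on its stop, bar across the mouth 44 mm to -y of the middle and 106 mm up. Stiff hinge: stays where left. About 0.15 rad before home both arms meet spring-loaded balls in the end walls and stop there under their own weight
- bale_mid (a point): middle of the bar, on its axis, 90 mm from the hinge axis; moves with the arm. Here the steel bar (8 mm rod) has a red sleeve 13 mm thick, 110 mm long along the crate's x, with air round it. From the balls (13 mm above home) it must be pressed down with about 10 N until it snaps past them onto its stop, where it stays
- beaker: bystander: dark green plastic tumbler, 80 mm wide, 112 mm high; origin under its centre
- mug_small: bystander: small white mug, 59 x 83 x 55 mm; origin under its centre
- balm_tin: bystander: round cream tin, 90 mm wide, 32 mm high; origin under its centre
- kitchen_timer: bystander: red and white wind-up timer, 63 mm wide, 58 mm high; origin under its centre
- salt_shaker: bystander: salt shaker, 44 mm wide, 90 mm high; origin under its centre
- tape_roll: bystander: roll of tape lying flat, 96 mm wide, 25 mm high; origin under its centre
There are look-alikes about, which are no part of the job. Of the things that look like the part that bears pear_mid, the larger one is meant.

How it is judged:
On the way:
1. all three fruits lie in the crate while its bar is still swung back from the mouth (x of pear_mid in the frame of crate between -0.134 and 0.134 m and y of pear_mid in the frame of crate between -0.094 and 0.094 m and z of pear_mid in the frame of crate between 0 and 0.085 m and x of lemon_mid in the frame of crate between -0.134 and 0.134 m and y of lemon_mid in the frame of crate between -0.094 and 0.094 m and z of lemon_mid in the frame of crate between 0 and 0.085 m and x of mandarin_mid in the frame of crate between -0.134 and 0.134 m and y of mandarin_mid in the frame of crate between -0.094 and 0.094 m and z of mandarin_mid in the frame of crate between 0 and 0.085 m and value of joint bale below 1.6 rad), for 0.2 s.
At the end, for the whole second after the job is handed in: All three fruits lie still inside the crate (middles within its walls, under 85 mm above its underside); the bar is snapped past its catches, within 0.06 rad of its stop; the tray stands still, flat on the worktop (within 0.05 rad and 6 mm) (x of pear_mid in the frame of crate between -0.134 and 0.134 m and y of pear_mid in the frame of crate between -0.094 and 0.094 m and z of pear_mid in the frame of crate between 0 and 0.085 m and x of lemon_mid in the frame of crate between -0.134 and 0.134 m and y of lemon_mid in the frame of crate between -0.094 and 0.094 m and z of lemon_mid in the frame of crate between 0 and 0.085 m and x of mandarin_mid in the frame of crate between -0.134 and 0.134 m and y of mandarin_mid in the frame of crate between -0.094 and 0.094 m and z of mandarin_mid in the frame of crate between 0 and 0.085 m and linear speed of each of pear, lemon, mandarin below 0.05 m/s and value of joint bale above 2.676 rad and angle between tray's own z axis and vertical below 0.05 rad and height (world z) of tray between -0.006 and 0.006 m and linear speed of tray below 0.02 m/s); the robot touches nothing.
It fails at once if the gripper or arm touches a fruit (contact force between any of the arm, the fingers and pear above 1 N or contact force between any of the arm, the fingers and lemon above 1 N or contact force between any of the arm, the fingers and mandarin above 1 N).
It fails at once if the loaded tray is tipped with its lip more than 100 mm above the crate's rim (angle between tray's own z axis and vertical above 0.5 rad and height (world z) of tray_lip above 0.2 m and not ((x of pear_mid in the frame of crate between -0.134 and 0.134 m and y of pear_mid in the frame of crate between -0.094 and 0.094 m and z of pear_mid in the frame of crate between 0 and 0.085 m) and (x of lemon_mid in the frame of crate between -0.134 and 0.134 m and y of lemon_mid in the frame of crate between -0.094 and 0.094 m and z of lemon_mid in the frame of crate between 0 and 0.085 m) and (x of mandarin_mid in the frame of crate between -0.134 and 0.134 m and y of mandarin_mid in the frame of crate between -0.094 and 0.094 m and z of mandarin_mid in the frame of crate between 0 and 0.085 m))).
It fails at once if a fruit is thrown or dropped: it moves faster than 2.6 m/s (linear speed of any of pear, lemon, mandarin above 2.6 m/s).
It fails at once if a bystander is moved more than 40 mm (distance of any of beaker, mug_small, balm_tin, kitchen_timer, salt_shaker, tape_roll from where it was at the start of the episode above 0.04 m).
It also fails if it takes over 72 s, if anything falls off the work surface, if the arm or the gripper's body presses on something with over 40 N, if the wrist force passes 120 N, or if a joint passes its speed limit or range.

### The arm

A 7-joint arm with a two-finger parallel gripper is mounted at the origin on the work surface; the furniture and walls round the work are solid. World frame = base frame: x ahead of the robot, y to its left, z up, the work surface at z = 0. Lengths are in m, angles in rad, forces in N, time in s.
With the tool pointing down it reaches from about 0.4 to 0.875 m from the base axis. Payload 6.5 kg.
Tool frame: the origin (TCP) lies between the finger pads; the fingertips stand 11 mm ahead of it and the grasp point (between the pads) lies 8 mm behind it (tips_ahead is the distance from the TCP to the fingertips, in m); z points along the fingers, y is the line along which they close (so a half turn about z gives the same grasp; the last joint's range is limited). The gripper opens to 88 mm and grips with 3 to 60 N. Pads are 18 mm wide; open, the fingers measure 123 mm over their backs; the gripper's body (75 mm by 187 mm) begins 45 mm behind the grasp point.
Start: joints at [1.148, 0.536, -0.004, 1.538, 0.003, 1.067, -0.071], TCP at [0.227, -0.609, 0.25] pointing down, gripper open.
Joint ranges: [-2.7, 2.7], [-0.37, 2.16], [-1.27, 1.26], [0.24, 2.4], [-1.31, 4.45], [0.19, 1.91], [-2.76, 2.76]. Speed limits (rad/s): [2.39, 2.39, 3.14, 3.14, 3.14, 3.14, 3.14].

### API

Orientations are given as a rotation vector (axis times angle).
In Python, from station import * gives the robot as it stands.
- The arm moves only by the tool move_arm, never from a script. Its argument "deltas" is one flat list of numbers, 4 for each row, row after row: the shift along the tool's x, y, z in m, then the turn about the tool's z in rad. A call has 1 to 10 rows; each row is the pose to reach, as a shift and turn from the pose commanded when the call began, along the tool's axes at that moment; what a row does not reach only later rows make up. A row lasts 1/12 s, in which the tool goes at most 41.7 mm and 7.16 degrees, less where a joint would pass 70% of its speed; a pose out of reach is approached as far as the arm can. A call with a gripper value outside its range is refused whole. "claw" is the finger opening in m, from 0 to 0.0881, set as the call begins (left out, the last holds). The fingers move at their own pace and stop on an object; "newtons" is the grip in N (left out, the last holds). Time passes only in rows, so rows that repeat a pose let the fingers close. It gives the time, the measured TCP pose, the force, the opening and the grip force at its end, in the units of the state.
- get_state(): the state, without advancing time (a new reading comes with each control period).
- capture(name): name is "scene" or "top"; returns a dict with "color" (400x640x3 uint8, red, green, blue), "z_map" (400x640 float32, m along the optical axis (not along the pixel's ray), 0 where there is no reading), "camera_matrix" (3x3 intrinsics, pixels), "k1" (the pictures are not rectified: a ray, as slopes to the right and down, at radius r is drawn at 1 + k1 r^2 times it, then the intrinsics apply), "xyz" and "attitude" of the camera in the world. Camera axes: x right, y up, looking along -z (the intrinsics and any distortion apply to the point x, -y, -z); pixel columns grow to the right and rows downward; lengths in m; the calibration is good to about 2 mm. A picture is of the moment at which its call begins.
- sign_off(): hands the job in; it is judged then, once.
The state is a dict: "clock": time; "joint_positions": joint angles; "joint_vel": joint speeds; "effort": joint torques, N m; "ee_pos": TCP position; "orientation": TCP orientation; "contact_force": force on the tool from outside, world axes, zero at the start; "moment": the same for the moment, N m; "finger_gap": finger opening in m; "grasp_force": force on a finger pad.
Only numpy, scipy, OpenCV 4.12 (cv2) and the standard library are available. Lean on these libraries where they do the work, as an engineer would, in place of code of your own. Each camera call takes 0.05 s, during which the arm holds its last target. There are 200 camera calls.

## Working session

There is one attempt and no reset: what is moved stays moved. The work goes in short steps, Python scripts to look and compute and a tool call to move; the robot and the scene stay as the last step left them, time stands still between calls to the robot, and variables do not carry over. Pictures are saved under pics/ and viewed, at most 10 in all, crops included, and the job is handed in when it is done.

Besides the shell and the picture viewer there is one more tool, called after "Emit:" in YAML: its name, and indented under it one key for each argument. move_arm: Moves the arm, as the interface text tells. Its arguments: {"type":"object","properties":{"deltas":{"type":"array"},"claw":{"type":"number"},"newtons":{"type":"number"}},"required":["deltas"]}

```bash
mkdir -p pics; ls
cat > h.py <<'E'
from station import *
import numpy as np, cv2
from scipy.spatial.transform import Rotation as R
def pts(c):
    K=np.array(c["camera_matrix"]);h,w=c["z_map"].shape
    u,v=np.meshgrid(np.arange(w),np.arange(h))
    x=(u-K[0,2])/K[0,0];y=(v-K[1,2])/K[1,1];a,b=x.copy(),y.copy()
    for _ in range(8):
        s=1+c["k1"]*(a*a+b*b);a,b=x/s,y/s
    z=c["z_map"];P=np.stack([a*z,-b*z,-z],-1)
    A=np.array(c["attitude"]);M=R.from_rotvec(A).as_matrix() if A.size==3 else A
    W=P@M.T+np.array(c["xyz"]);W[z==0]=np.nan
    return W
def save(c,n): cv2.imwrite("pics/"+n,cv2.cvtColor(c["color"],cv2.COLOR_RGB2BGR))
E
python3 - <<'E'
from h import *
print(get_state())
for n in("scene","top"):
    c=capture(n);save(c,n+"0.png");print(n,c["xyz"],c["attitude"],c["camera_matrix"],c["k1"])
    np.save(n+"0.npy",pts(c)); np.save(n+"c.npy",c["color"])
E
```

```text
pics
{'clock': 0.0, 'joint_positions': array([ 1.14782514,  0.53716714, -0.00439832,  1.53887078,  0.00259275,
        1.06728665, -0.0711743 ]), 'joint_vel': array([ 0.00152915, -0.00175331,  0.00246762, -0.00078682,  0.00059549,
        0.001111  ,  0.00040743]), 'effort': array([ 1.03043112e-04, -5.70990872e+01,  9.90909040e-01, -2.51601219e+01,
       -5.62477356e-02,  1.79721537e-02,  1.54384957e-04]), 'ee_pos': array([ 0.22676909, -0.60852467,  0.24883972]), 'orientation': array([-3.09008163e+00, -5.57243266e-01,  6.97083288e-04]), 'contact_force': array([ 0.12698043, -0.02483865, -0.4634238 ]), 'moment': array([-0.0508494 ,  0.00630135, -0.03893675]), 'grasp_force': 0.0, 'finger_gap': 0.0881990405256179}
scene [ 0.74025644 -1.23159356  1.07621105] [0.86412588 0.11539792 0.20657726] [[390.39959      0.         318.85850623]
 [  0.         390.39959    195.40243875]
 [  0.           0.           1.        ]] 0.031059557027114573
top [-0.51025628 -0.33631939  1.46993743] [ 0.52989822 -0.41763151 -1.26693635] [[505.39047679   0.         320.76435656]
 [  0.         505.39047679 195.74960029]
 [  0.           0.           1.        ]] -0.09734647430568628
```

View pics/scene0.png

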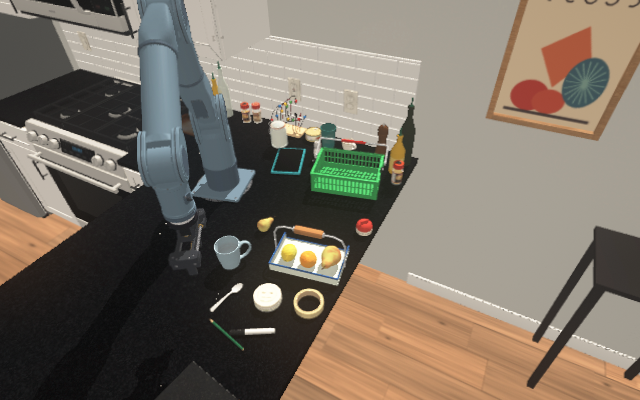

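View pics/top0.png

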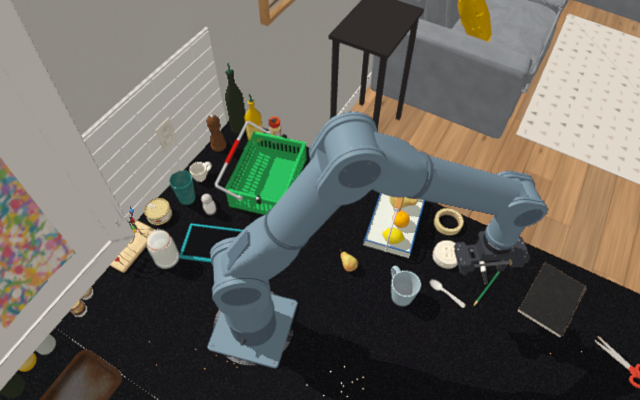

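The scene view shows the tray at about (310,258) with its orange grip at (308,232), and the big pear at (331,257). The crate is at (347,175) with the red sleeve at (349,145). The small look-alike pear is at (265,225).

Run:
```python
from h import *
P=np.load("scene0.npy");C=np.load("scenec.npy");H=cv2.cvtColor(C,cv2.COLOR_RGB2HSV).astype(int)
h,s,v=H[...,0],H[...,1],H[...,2]
def box(u0,u1,v0,v1):
    m=np.zeros(h.shape,bool);m[v0:v1,u0:u1]=1;return m
def rep(n,m):
    q=P[m];q=q[~np.isnan(q).any(1)];print(n,len(q),'med',np.median(q,0).round(3),'min',np.percentile(q,2,0).round(3),'max',np.percentile(q,98,0).round(3));return q
g=rep('grip',box(288,330,222,242)&(h<16)&(s>130)&(P[...,2]>.12)&(P[...,2]<.18))
cr=rep('crate',box(300,395,140,205)&(h>45)&(h<85)&(s>120))
rim=cr[(cr[:,2]>.09)&(cr[:,2]<.108)]
r=cv2.minAreaRect((rim[:,:2]*1000).astype(np.float32));print('rim',r,cv2.boxPoints(r).round(0).tolist())
b=rep('bar',box(330,365,135,155)&((h<6)|(h>174))&(s>130))
for q in(g,b):
    d=q-q.mean(0);print('axis',np.linalg.svd(d,full_matrices=False)[2][0].round(3))
bl=rep('blue',box(260,360,225,290)&(h>100)&(h<125)&(s>110)&(P[...,2]<.06)&(P[...,2]>-.01))
r=cv2.minAreaRect((bl[:,:2]*1000).astype(np.float32));print('tray',r,cv2.boxPoints(r).round(0).tolist())
# top of blue edges
for lo,hi in((-.01,.012),(.025,.05)):
    q=bl[(bl[:,2]>lo)&(bl[:,2]<hi)]
    r=cv2.minAreaRect((q[:,:2]*1000).astype(np.float32));print(lo,len(q),r)
big=cv2.resize(C[215:295,255:365],None,fx=7,fy=7,interpolation=cv2.INTER_CUBIC);cv2.imwrite("pics/tray.png",cv2.cvtColor(big,cv2.COLOR_RGB2BGR))
```

```text
grip 222 med [ 0.484 -0.359  0.154] min [ 0.437 -0.366  0.14 ] max [ 0.528 -0.341  0.16 ]
crate 2687 med [0.53  0.12  0.026] min [0.396 0.019 0.002] max [0.672 0.257 0.103]
rim ((535.5885009765625, 122.48799133300781), (214.0169219970703, 288.1836242675781), 88.5416488647461) [[389.0, 19.0], [677.0, 12.0], [682.0, 226.0], [394.0, 233.0]]
bar 57 med [0.54  0.246 0.136] min [0.482 0.239 0.127] max [0.585 0.255 0.141]
axis [ 0.998 -0.065 -0.019]
axis [ 0.948 -0.281  0.152]
blue 157 med [ 0.427 -0.398  0.036] min [ 0.355 -0.437  0.001] max [ 0.608 -0.261  0.04 ]
tray ((481.8787841796875, -337.44329833984375), (190.4325714111328, 248.4829559326172), 86.25313568115234) [[352.0, -424.0], [600.0, -441.0], [612.0, -251.0], [364.0, -234.0]]
-0.01 20 ((492.6239013671875, -267.11639404296875), (230.68243408203125, 28.602628707885742), 1.2722973823547363)
0.025 136 ((481.2540283203125, -352.11981201171875), (160.92718505859375, 248.15505981445312), 85.62834167480469)
```

View pics/tray.png

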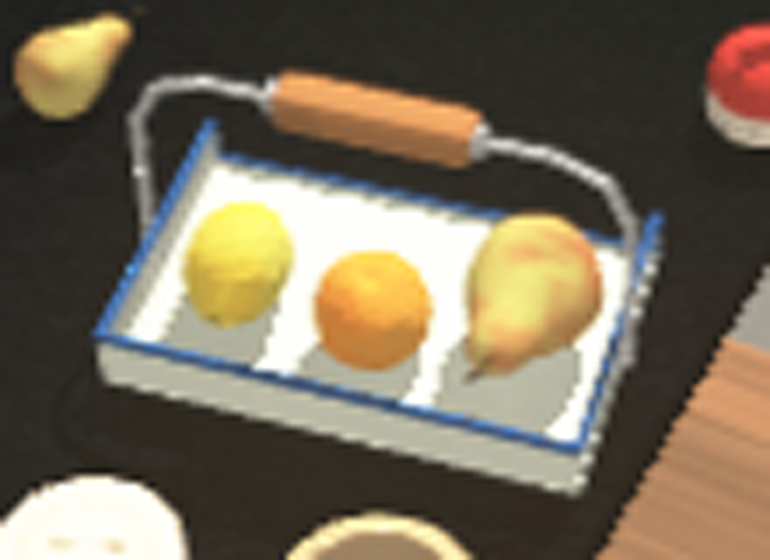

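The crop shows the lip on the far side of the tray, facing the crate. The lemon is left, the mandarin middle and the big pear right. Next I refine the crate pose with the second camera and work out the move.

```bash
cat >> h.py <<'E'
def plan(p,yaw=None):
    "shift in tool axes to TCP world p, turn so tool x lies at yaw (deg)"
    s=get_state();M=R.from_rotvec(s["orientation"]).as_matrix()
    d=M.T@(np.array(p)-s["ee_pos"]);a=np.degrees(np.arctan2(M[1,0],M[0,0]))
    print('ee',s["ee_pos"].round(4),'yaw',a.round(2),'tilt',M[:,2].round(3),'F',s["contact_force"].round(1),'gap',round(s["finger_gap"],4),'t',round(s["clock"],2))
    print('delta',d.round(4),'turn',None if yaw is None else round(-np.radians(yaw-a),4))
E
python3 - <<'E'
from h import *
for n in("scene","top"):
    P=np.load(n+"0.npy");C=np.load(n+"c.npy");H=cv2.cvtColor(C,cv2.COLOR_RGB2HSV).astype(int)
    h,s,v=H[...,0],H[...,1],H[...,2]
    X,Y,Z=P[...,0],P[...,1],P[...,2]
    near=(X>.35)&(X<.72)&(Y>-.02)&(Y<.32)
    m=near&(h>45)&(h<85)&(s>120)&(Z>.092)&(Z<.106)
    q=P[m]
    for nm,k in(('-y',(abs(q[:,1]-.02)<.018)&(abs(q[:,0]-.535)<.11)),('+y',(abs(q[:,1]-.22)<.018)&(abs(q[:,0]-.535)<.11)),('-x',(abs(q[:,0]-.395)<.025)&(abs(q[:,1]-.12)<.08)),('+x',(abs(q[:,0]-.672)<.025)&(abs(q[:,1]-.12)<.08))):
        a=q[k]
        if len(a)<8: print(n,nm,len(a));continue
        i=0 if 'y' in nm else 1
        f=np.polyfit(a[:,i]-(.535,.12)[i],a[:,1-i],1);print(n,nm,len(a),'slope deg',np.degrees(f[0]).round(2),'at mid',f[1].round(4),'span',a[:,1-i].min().round(3),a[:,1-i].max().round(3))
    b=P[near&((h<6)|(h>174))&(s>140)&(Z>.1)&(Z<.16)];print(n,'bar',len(b),np.nanmean(b,0).round(3),b.min(0).round(3),b.max(0).round(3))
    o=near&False|((X>.4)&(X<.68)&(Y>.2)&(Y<.42)&(Z>.05)&(Z<.4))
    for x0 in np.arange(.4,.68,.04):
        print(round(x0,2),[ (round(float(np.max(Z[o&(X>=x0)&(X<x0+.04)&(Y>=y0)&(Y<y0+.04)],initial=0)),2)) for y0 in np.arange(.2,.42,.04)])
plan([.483,-.352,.25],-4.0)
E
```

```text
scene -y 148 slope deg -0.88 at mid 0.0244 span 0.015 0.036
scene +y 115 slope deg -1.06 at mid 0.218 span 0.209 0.231
scene -x 55 slope deg 1.28 at mid 0.3975 span 0.391 0.403
scene +x 64 slope deg 0.99 at mid 0.6703 span 0.664 0.681
scene bar 55 [0.538 0.246 0.136] [0.482 0.238 0.127] [0.59  0.255 0.142]
0.4 [0.14, 0.14, 0.0, 0.11, 0.11, 0.11]
0.44 [0.14, 0.14, 0.0, 0.06, 0.06, 0.05]
0.48 [0.14, 0.14, 0.0, 0.06, 0.06, 0.05]
0.52 [0.13, 0.14, 0.0, 0.06, 0.0, 0.0]
0.56 [0.13, 0.14, 0.0, 0.0, 0.0, 0.0]
0.6 [0.14, 0.14, 0.0, 0.16, 0.16, 0.39]
0.64 [0.1, 0.14, 0.0, 0.16, 0.17, 0.4]
0.68 [0.0, 0.0, 0.0, 0.0, 0.0, 0.0]
top -y 152 slope deg -1.3 at mid 0.0283 span 0.02 0.036
top +y 123 slope deg 0.35 at mid 0.2203 span 0.213 0.227
top -x 137 slope deg 0.85 at mid 0.3965 span 0.385 0.406
top +x 119 slope deg 0.8 at mid 0.6692 span 0.66 0.68
top bar 90 [0.536 0.246 0.14 ] [0.478 0.167 0.101] [0.718 0.255 0.149]
0.4 [0.11, 0.14, 0.0, 0.12, 0.12, 0.12]
0.44 [0.11, 0.14, 0.0, 0.06, 0.07, 0.05]
0.48 [0.11, 0.15, 0.0, 0.06, 0.06, 0.06]
0.52 [0.11, 0.15, 0.0, 0.06, 0.06, 0.0]
0.56 [0.11, 0.15, 0.0, 0.0, 0.0, 0.0]
0.6 [0.11, 0.14, 0.0, 0.16, 0.16, 0.4]
0.64 [0.14, 0.14, 0.0, 0.17, 0.18, 0.4]
0.68 [0.0, 0.0, 0.0, 0.0, 0.0, 0.0]
ee [ 0.2269 -0.6086  0.249 ] yaw 20.45 tilt [-0.001  0.001 -1.   ] F [-0.4 -0.2  0.1] gap 0.0883 t 0.1
delta [ 0.3296 -0.1509 -0.0008] turn 0.4267
```

Emit:
move_arm:
  deltas: [0.033,-0.015,0,0.043,0.066,-0.03,0,0.085,0.099,-0.045,0,0.128,0.132,-0.06,0,0.171,0.165,-0.075,0,0.213,0.198,-0.091,0,0.256,0.231,-0.106,0,0.299,0.264,-0.121,0,0.341,0.297,-0.136,0,0.384,0.3296,-0.151,0,0.427]
  claw: 0.07
  newtons: 40

```text
clock: 0.93
ee_pos: [0.484, -0.3508, 0.2494]
orientation: [-3.139, 0.113, 0.001]
contact_force: [-1.0, 0.1, -0.8]
finger_gap: 0.0703
grasp_force: 0.0
```

Run:
```python
from h import *
c=capture("scene");P=pts(c);H=cv2.cvtColor(c["color"],cv2.COLOR_RGB2HSV).astype(int)
X,Y,Z=P[...,0],P[...,1],P[...,2]
m=(H[...,0]<16)&(H[...,1]>130)&(Z>.125)&(Z<.17)&(abs(X-.48)<.08)&(abs(Y+.35)<.04)
q=P[m];print(len(q),q.min(0),q.max(0),np.median(q,0)); print(np.polyfit(q[:,0]-.483,q[:,1],1))
plan([.483,-.352,.137],-4.0)
```

```text
158 [ 0.43530961 -0.36817963  0.13569244] [ 0.52979084 -0.33758941  0.16082205] [ 0.48320865 -0.36048694  0.15193526]
[-0.07567948 -0.3592751 ]
ee [ 0.4906 -0.343   0.2494] yaw -3.72 tilt [ 0.004  0.005 -1.   ] F [3.8 5.4 0.6] gap 0.0698 t 0.98
delta [-0.0074  0.01    0.1123] turn 0.0049
```

Emit:
move_arm:
  deltas: [0,0,0.01,0,0,0,0.03,0,0,0,0.055,0,0,0,0.08,0,0,0,0.1,0,0,0,0.112,0,0,0,0.112,0,0,0,0.112,0]

```text
clock: 1.65
ee_pos: [0.4825, -0.3529, 0.1375]
orientation: [-3.139, 0.111, 0.002]
contact_force: [-0.2, -0.2, -0.8]
finger_gap: 0.0698
grasp_force: 0.0
```

Emit:
move_arm:
  deltas: [0,0,0,0,0,0,0,0,0,0,0,0,0,0,0,0,0,0,0,0,0,0,0,0]
  claw: 0
  newtons: 40

```text
clock: 2.15
ee_pos: [0.4833, -0.3525, 0.1381]
orientation: [3.139, -0.11, 0.001]
contact_force: [-0.5, -0.2, 0.1]
finger_gap: 0.0318
grasp_force: 0.0
```

Emit:
move_arm:
  deltas: [0,0,0,0,0,0,0,0,0,0,-0.003,0,0,0,-0.008,0,0,0,-0.016,0,0,0,-0.026,0,0,0,-0.036,0,0,0,-0.046,0,0,0,-0.056,0,0,0,-0.066,0]

```text
clock: 2.98
ee_pos: [0.4832, -0.3525, 0.2051]
orientation: [3.139, -0.11, 0.001]
contact_force: [-0.4, -0.9, -6.4]
finger_gap: 0.0236
grasp_force: 40.0
```

Emit:
move_arm:
  deltas: [0,0,-0.01,0,0,0,-0.02,0,0,0,-0.03,0,0,0,-0.04,0,0,0,-0.049,0,0,0,-0.055,0,0,0,-0.058,0,0,0,-0.059,0,0,0,-0.059,0]

```text
clock: 3.73
ee_pos: [0.483, -0.3524, 0.2626]
orientation: [-3.14, 0.11, 0.0]
contact_force: [0.1, -0.3, -7.2]
finger_gap: 0.0236
grasp_force: 40.0
```

Run:
```python
from h import *
c=capture("scene");P=pts(c)
C=c["color"][180:290,250:370];cv2.imwrite("pics/lift.png",cv2.cvtColor(cv2.resize(C,None,fx=5,fy=5,interpolation=cv2.INTER_CUBIC),cv2.COLOR_RGB2BGR))
H=cv2.cvtColor(c["color"],cv2.COLOR_RGB2HSV).astype(int);X,Y,Z=P[...,0],P[...,1],P[...,2]
m=(H[...,0]>100)&(H[...,0]<125)&(H[...,1]>110)&(Z>.1)&(Z<.2)&(abs(X-.48)<.15)&(abs(Y+.35)<.11)
q=P[m]; r=cv2.minAreaRect((q[Z[m]>.14][:,:2]*1000).astype(np.float32));print(r)
A=np.c_[q[:,:2]-q[:,:2].mean(0),np.ones(len(q))]
k=q[:,1]<-.38; print('rear edge z vs x',np.polyfit(q[k][:,0],q[k][:,2],1),q[k][:,2].mean(), 'front',np.median(q[q[:,1]>-.3],0))
plan([.5335,-.05,.262],-1)
```

```text
((480.15985107421875, -353.2333984375), (159.1041717529297, 249.33255004882812), 85.66656494140625)
rear edge z vs x [-0.00268083  0.16197281] 0.16073927711498678 front [ 0.44835711 -0.27742094  0.15882856]
ee [ 0.4829 -0.3523  0.2623] yaw -4.02 tilt [-0.001  0.    -1.   ] F [-0.1  0.2 -6. ] gap 0.0235 t 3.78
delta [ 0.0293 -0.3051  0.0004] turn -0.0526
```

View pics/lift.png

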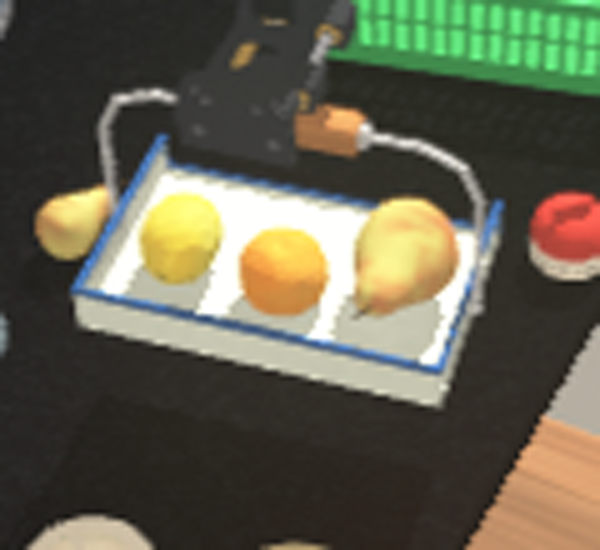

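Lifted level, with the fruit undisturbed. Carrying it to the crate.

Emit:
move_arm:
  deltas: [0,-0.001,0,0,0,-0.004,0,0,0.001,-0.009,0,0,0.001,-0.017,0,0,0.002,-0.028,0,0,0.002,-0.042,0,0,0.003,-0.057,0,0,0.004,-0.072,0,0,0.005,-0.087,0,0,0.006,-0.102,0,0]

```text
clock: 4.62
ee_pos: [0.4965, -0.2486, 0.2628]
orientation: [-3.139, 0.108, -0.0]
contact_force: [-0.7, -0.1, -6.4]
finger_gap: 0.0236
grasp_force: 40.0
```

Emit:
move_arm:
  deltas: [0.001,-0.015,0,0,0.002,-0.03,0,0,0.003,-0.045,0,0,0.003,-0.06,0,0,0.004,-0.075,0,0,0.005,-0.09,0,0,0.006,-0.105,0,0,0.007,-0.12,0,0,0.008,-0.135,0,0,0.009,-0.15,0,0]

```text
clock: 5.45
ee_pos: [0.5155, -0.0997, 0.2629]
orientation: [-3.139, 0.108, -0.0]
contact_force: [-0.6, 0.2, -6.8]
finger_gap: 0.0237
grasp_force: 40.0
```

Emit:
move_arm:
  deltas: [0.001,-0.015,0,-0.006,0.002,-0.03,0,-0.012,0.002,-0.045,0,-0.018,0.003,-0.06,0,-0.024,0.004,-0.074,0,-0.03,0.004,-0.086,0,-0.036,0.005,-0.096,0,-0.042,0.005,-0.103,0,-0.048,0.005,-0.107,0,-0.052,0.005,-0.109,0,-0.052]

```text
clock: 6.28
ee_pos: [0.5284, 0.0067, 0.2627]
orientation: [3.141, -0.028, -0.0]
contact_force: [0.6, 0.4, -7.4]
finger_gap: 0.0233
grasp_force: 40.0
```

Emit:
move_arm:
  deltas: [0,0,0,0,0,0,0,0,0,0,0,0]

```text
clock: 6.53
ee_pos: [0.5283, 0.0054, 0.2626]
orientation: [3.141, -0.031, -0.0]
contact_force: [0.4, -0.5, -6.6]
finger_gap: 0.0239
grasp_force: 40.0
```

Run:
```python
from h import *
plan([.5335,.043,.262],-1)
c=capture("scene");P=pts(c)
C=c["color"][110:230,260:420];cv2.imwrite("pics/over.png",cv2.cvtColor(cv2.resize(C,None,fx=4,fy=4,interpolation=cv2.INTER_CUBIC),cv2.COLOR_RGB2BGR))
H=cv2.cvtColor(c["color"],cv2.COLOR_RGB2HSV).astype(int);X,Y,Z=P[...,0],P[...,1],P[...,2]
m=(H[...,0]>100)&(H[...,0]<125)&(H[...,1]>110)&(Z>.11)&(Z<.2)&(abs(X-.53)<.16)&(abs(Y-.03)<.13)
q=P[m]; r=cv2.minAreaRect((q[Z[m]>.14][:,:2]*1000).astype(np.float32));print(r, q.min(0),q.max(0))
```

```text
ee [0.5283 0.0054 0.2626] yaw -1.12 tilt [-0.    -0.001 -1.   ] F [ 0.4 -0.5 -6.6] gap 0.0239 t 6.53
delta [ 0.0044 -0.0377  0.0006] turn -0.0021
((525.2271728515625, -3.6658782958984375), (149.66622924804688, 250.757080078125), 86.7787857055664) [ 0.39929261 -0.07803529  0.15669754] [0.64837177 0.07792739 0.16596215]
```

View pics/over.png

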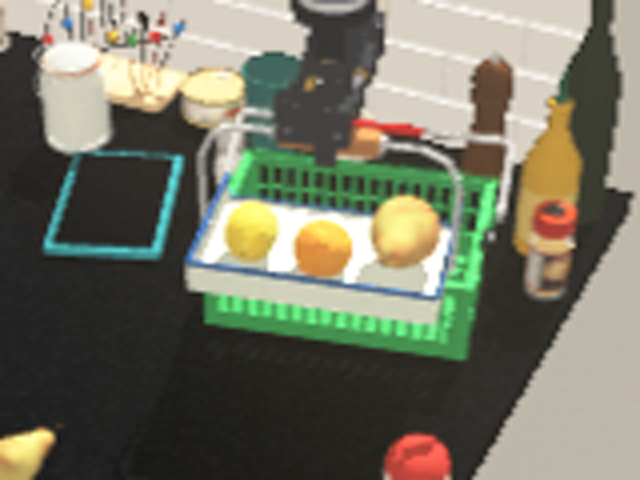

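Emit:
move_arm:
  deltas: [0.001,-0.002,0,0,0.002,-0.007,0,0,0.003,-0.014,0,0,0.004,-0.022,0,0,0.005,-0.03,0,0,0.006,-0.035,0,0,0.006,-0.038,0,0,0.006,-0.038,0.004,0,0.006,-0.038,0.01,0,0.006,-0.038,0.016,0]

```text
clock: 7.42
ee_pos: [0.5349, 0.0436, 0.246]
orientation: [3.141, -0.029, -0.0]
contact_force: [0.2, -1.6, -6.6]
finger_gap: 0.0234
grasp_force: 40.0
```

Emit:
move_arm:
  deltas: [0,0,0.004,0,0,0,0.006,0,0,0,0.007,0,0,0,0.008,0,0,0,0.009,0,0,0,0.009,0]

```text
clock: 7.92
ee_pos: [0.5351, 0.0441, 0.2377]
orientation: [-3.141, 0.029, -0.0]
contact_force: [-0.6, 0.3, -5.6]
finger_gap: 0.0236
grasp_force: 40.0
```

Emit:
move_arm:
  deltas: [0,0,0.001,0,0,0,0.002,0,0,0,0.003,0,0,0,0.003,0]

```text
clock: 8.25
ee_pos: [0.5353, 0.0449, 0.2373]
orientation: [-3.141, 0.028, -0.002]
contact_force: [-8.0, 0.1, 15.5]
finger_gap: 0.0238
grasp_force: 40.0
```

Emit:
move_arm:
  deltas: [0,0,0,0,0,0,0,0,0,0,0,0]
  claw: 0
  newtons: 8

```text
clock: 8.5
ee_pos: [0.5356, 0.0453, 0.2371]
orientation: [-3.14, 0.027, -0.003]
contact_force: [-5.8, 1.3, 11.5]
finger_gap: 0.0238
grasp_force: 8.0
```

Emit:
move_arm:
  deltas: [0,-0.004,0,0,0,-0.008,0.001,0,0,-0.012,0.002,0,0,-0.016,0.003,0,0,-0.02,0.004,0,0,-0.025,0.005,0,0,-0.025,0.005,0]

```text
clock: 9.08
ee_pos: [0.5361, 0.0702, 0.23]
orientation: [-3.141, 0.027, -0.002]
contact_force: [-1.4, -0.8, 4.1]
finger_gap: 0.0256
grasp_force: 8.0
```

```bash
cat >> h.py <<'E'
def look(n):
    c=capture("scene");P=pts(c)
    C=c["color"][110:230,260:420];cv2.imwrite("pics/"+n,cv2.cvtColor(cv2.resize(C,None,fx=4,fy=4,interpolation=cv2.INTER_CUBIC),cv2.COLOR_RGB2BGR))
    H=cv2.cvtColor(c["color"],cv2.COLOR_RGB2HSV).astype(int);X,Y,Z=P[...,0],P[...,1],P[...,2]
    m=(H[...,0]>100)&(H[...,0]<125)&(H[...,1]>110)&(Z>.04)&(Z<.25)&(abs(X-.53)<.16)&(abs(Y-.05)<.16)
    q=P[m];rear=q[(q[:,1]<np.percentile(q[:,1],5)+.02)]
    print('tray x',q[:,0].min().round(3),q[:,0].max().round(3),'rear edge',np.median(rear,0).round(3),'roll',np.degrees(np.polyfit(rear[:,0],rear[:,2],1)[0]).round(1))
    for s,e in(('L',q[q[:,0]<.44]),('R',q[q[:,0]>.62])):
        if len(e)>5: print(s,len(e),'tilt deg',np.degrees(np.arctan(np.polyfit(e[:,1],e[:,2],1)[0])).round(1))
    h,s=H[...,0],H[...,1]
    for nm,lo,hi in(('orange',8,19),('yellow',22,32)):
        k=(h>=lo)&(h<=hi)&(s>140)&(Z>.015)&(abs(X-.53)<.16)&(abs(Y-.1)<.17)&(Z<.21)
        if k.any(): print(nm,k.sum(),np.median(P[k],0).round(3))
E
python3 - <<'E'
from h import *
plan([.5335,.068,.23],-1); look("t10.png")
E
```

```text
ee [0.5361 0.0702 0.23  ] yaw -0.97 tilt [ 0.001  0.    -1.   ] F [-1.4 -0.8  4.1] gap 0.0256 t 9.08
delta [-0.0025  0.0022 -0.    ] turn 0.0005
tray x 0.411 0.656 rear edge [ 0.565 -0.026  0.148] roll -0.1
L 12 tilt deg -11.4
orange 110 [0.534 0.012 0.144]
yellow 115 [0.467 0.021 0.146]
```

Emit:
move_arm:
  deltas: [0,-0.005,0.002,0,0,-0.01,0.004,0,0,-0.015,0.006,0,0,-0.019,0.008,0,0,-0.0235,0.01,0,0,-0.029,0.013,0,0,-0.0345,0.016,0,0,-0.0345,0.016,0]

```text
clock: 9.8
ee_pos: [0.5357, 0.105, 0.2127]
orientation: [-3.141, 0.026, 0.002]
contact_force: [1.1, -0.5, -0.4]
finger_gap: 0.0281
grasp_force: 7.8
```

Run:
```python
from h import *
plan([.5335,.068,.23],-1); look("t25.png")
```

```text
ee [0.5357 0.105  0.2127] yaw -0.96 tilt [-0.001  0.    -1.   ] F [ 1.1 -0.5 -0.4] gap 0.0281 t 9.8
delta [-0.0016  0.037  -0.0173] turn 0.0008
tray x 0.409 0.655 rear edge [ 0.543 -0.008  0.156] roll -0.5
L 12 tilt deg -23.6
R 6 tilt deg -21.2
orange 89 [0.536 0.029 0.147]
yellow 80 [0.463 0.036 0.146]
```

View pics/t25.png

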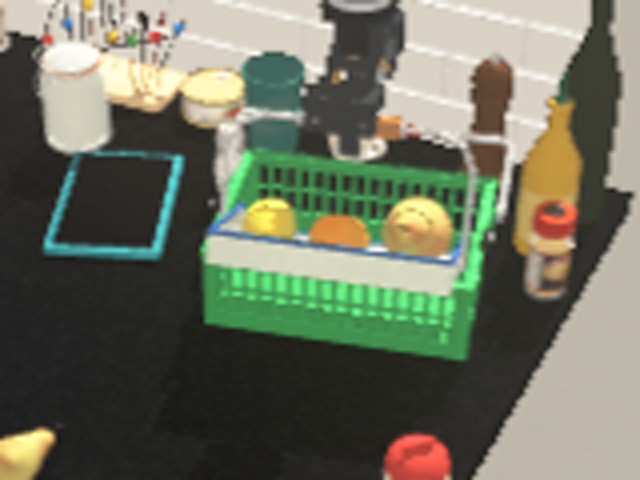

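The tray is tilted about 24° on the rim with the fruit still aboard. Tilting further.

Emit:
move_arm:
  deltas: [0,-0.004,0.003,0,0,-0.008,0.006,0,0,-0.012,0.009,0,0,-0.016,0.0125,0,0,-0.02,0.0157,0,0,-0.02,0.0157,0,0,-0.02,0.0157,0]

```text
clock: 10.43
ee_pos: [0.5364, 0.1241, 0.1977]
orientation: [-3.141, 0.028, 0.001]
contact_force: [-0.6, 0.5, -0.4]
finger_gap: 0.0284
grasp_force: 7.9
```

Run:
```python
from h import *
plan([.5335,.068,.23],-1); look("t35.png")
```

```text
ee [0.5364 0.1241 0.1977] yaw -1.01 tilt [-0.001  0.    -1.   ] F [-0.6  0.5 -0.4] gap 0.0284 t 10.43
delta [-0.0019  0.0561 -0.0323] turn -0.0002
tray x 0.409 0.655 rear edge [ 0.536 -0.     0.161] roll 0.7
L 9 tilt deg -32.1
orange 54 [0.537 0.041 0.144]
yellow 62 [0.465 0.05  0.142]
```

View pics/t35.png

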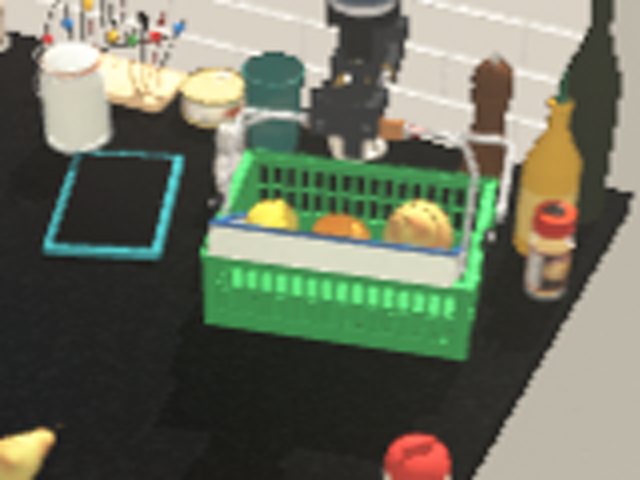

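Emit:
move_arm:
  deltas: [0,-0.003,0.003,0,0,-0.006,0.006,0,0,-0.009,0.009,0,0,-0.012,0.0122,0,0,-0.012,0.0122,0,0,-0.012,0.0122,0]
  claw: 0
  newtons: 5

```text
clock: 10.98
ee_pos: [0.5367, 0.1359, 0.1855]
orientation: [3.141, -0.028, -0.001]
contact_force: [-0.8, 1.8, -0.4]
finger_gap: 0.0288
grasp_force: 4.9
```

Run:
```python
from h import *
plan([.5335,.068,.23],-1); look("t42.png")
```

```text
ee [0.5367 0.1359 0.1855] yaw -1.02 tilt [-0. -0. -1.] F [-0.8  1.8 -0.4] gap 0.0288 t 10.98
delta [-0.002   0.0679 -0.0445] turn -0.0003
tray x 0.424 0.653 rear edge [0.503 0.007 0.163] roll 0.7
orange 28 [0.539 0.079 0.121]
yellow 36 [0.465 0.088 0.117]
```

Emit:
move_arm:
  deltas: [0,0,0,0,0,0,0,0,0,0,0,0,0,0,0,0,0,0,0,0,0,0,0,0]

```text
clock: 11.53
ee_pos: [0.5368, 0.1356, 0.1859]
orientation: [-3.141, 0.029, -0.0]
contact_force: [-0.9, 0.7, 0.4]
finger_gap: 0.0286
grasp_force: 5.0
```

Run:
```python
from h import *
plan([.5335,.068,.23],-1); look("t42b.png")
c=capture("top");cv2.imwrite("pics/top42.png",cv2.cvtColor(cv2.resize(c["color"][110:240,190:340],None,fx=4,fy=4,interpolation=cv2.INTER_CUBIC),cv2.COLOR_RGB2BGR))
a=cv2.imread("pics/t42b.png");b=cv2.imread("pics/top42.png");b=cv2.resize(b,(b.shape[1]*480//b.shape[0],480))
cv2.imwrite("pics/both.png",cv2.resize(np.hstack([a,b]),(800,320)))
```

```text
ee [0.5368 0.1356 0.1859] yaw -1.05 tilt [ 0.  0. -1.] F [-0.9  0.7  0.4] gap 0.0286 t 11.53
delta [-0.002   0.0676 -0.0441] turn -0.0009
tray x 0.42 0.641 rear edge [0.472 0.005 0.163] roll 0.1
orange 27 [0.541 0.165 0.057]
yellow 45 [0.472 0.169 0.058]
```

View pics/both.png

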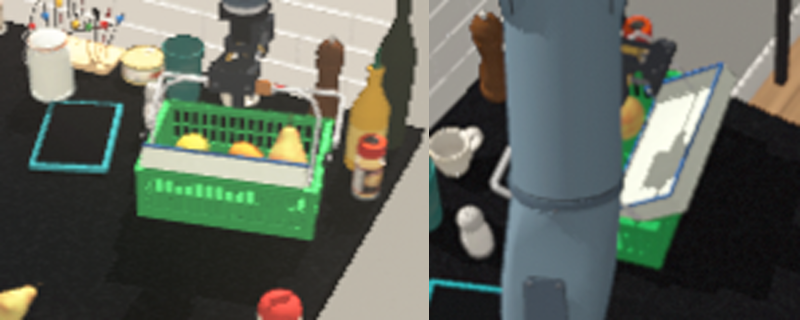

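Run:
```python
from h import *
c=capture("scene");P=pts(c);H=cv2.cvtColor(c["color"],cv2.COLOR_RGB2HSV).astype(int);h,s=H[...,0],H[...,1];X,Y,Z=P[...,0],P[...,1],P[...,2]
k=(h>=8)&(h<=32)&(s>90)&(X>.56)&(X<.67)&(Y>.02)&(Y<.24)&(Z>.02)&(Z<.2)
q=P[k];print(len(q))
for z in np.arange(.02,.17,.015):
    e=q[(q[:,2]>=z)&(q[:,2]<z+.015)]
    if len(e):print(z.round(3),len(e),e.min(0).round(3),e.max(0).round(3))
```

```text
127
0.02 1 [0.637 0.22  0.022] [0.637 0.22  0.022]
0.035 4 [0.56  0.169 0.039] [0.631 0.22  0.05 ]
0.05 6 [0.562 0.147 0.051] [0.642 0.165 0.064]
0.065 70 [0.589 0.137 0.066] [0.637 0.183 0.08 ]
0.08 38 [0.597 0.15  0.08 ] [0.629 0.199 0.093]
0.095 5 [0.602 0.178 0.095] [0.618 0.186 0.099]
```

Everything is in. I'll draw the tray back upslope, then level it.

Emit:
move_arm:
  deltas: [0,0.004,-0.004,0,0,0.009,-0.009,0,0,0.015,-0.014,0,0,0.021,-0.02,0,0,0.028,-0.026,0,0,0.036,-0.033,0,0,0.044,-0.04,0,0,0.052,-0.046,0]
  claw: 0
  newtons: 8

```text
clock: 12.35
ee_pos: [0.5357, 0.0819, 0.2325]
orientation: [3.141, -0.03, -0.0]
contact_force: [0.5, 0.6, -3.6]
finger_gap: 0.0241
grasp_force: 7.8
```

Run:
```python
from h import *
plan([.535,.0,.27],-1); look("b1.png")
```

```text
ee [0.5357 0.0819 0.2325] yaw -1.1 tilt [-0.    -0.001 -1.   ] F [ 0.5  0.6 -3.6] gap 0.0241 t 12.35
delta [ 0.0009  0.0819 -0.0374] turn -0.0018
tray x 0.411 0.656 rear edge [ 0.629 -0.003  0.14 ] roll -0.1
L 11 tilt deg -4.0
```

Emit:
move_arm:
  deltas: [0,0,-0.005,0,0,0,-0.012,0,0,0,-0.02,0,0,0,-0.03,0,0,0,-0.04,0,0,0,-0.05,0,0,0,-0.05,0]
  claw: 0
  newtons: 40

```text
clock: 12.98
ee_pos: [0.5371, 0.0842, 0.2845]
orientation: [-3.141, 0.028, -0.006]
contact_force: [0.7, -0.2, -2.1]
finger_gap: 0.0237
grasp_force: 39.7
```

Run:
```python
from h import *
plan([.485,-.352,.28],-1); look("b2.png")
c=capture("scene");P=pts(c);H=cv2.cvtColor(c["color"],cv2.COLOR_RGB2HSV).astype(int);h,s=H[...,0],H[...,1];X,Y,Z=P[...,0],P[...,1],P[...,2]
m=(H[...,0]>100)&(H[...,0]<125)&(H[...,1]>110)&(Z>.1)&(Z<.3)&(abs(X-.53)<.16)&(Y<.2)&(Y>-.1)
e=P[m&(X<.43)];print(e.min(0),e.max(0),np.median(P[m],0))
k=(h>=8)&(h<=32)&(s>90)&(X>.4)&(X<.67)&(Y>.04)&(Y<.23)&(Z>.012)&(Z<.11)
print(k.sum(),np.percentile(P[k],[5,50,95],axis=0).round(3))
```

```text
ee [0.5371 0.0842 0.2845] yaw -1.02 tilt [ 0.004  0.001 -1.   ] F [ 0.7 -0.2 -2.1] gap 0.0237 t 12.98
delta [-0.0443  0.4371  0.0039] turn -0.0004
tray x 0.411 0.658 rear edge [0.539 0.    0.19 ] roll 0.6
L 7 tilt deg -3.8
orange 54 [0.541 0.136 0.037]
yellow 14 [0.458 0.152 0.03 ]
[0.41020553 0.01116612 0.17402981] [0.41698374 0.15920296 0.1881801 ] [0.41532641 0.04890077 0.18409263]
139 [[0.457 0.11  0.026]
 [0.567 0.13  0.042]
 [0.625 0.151 0.059]]
```

Emit:
move_arm:
  deltas: [0,0.005,0,0,-0.001,0.015,0,0,-0.003,0.03,0,0,-0.005,0.05,0,0,-0.008,0.075,0,0,-0.011,0.103,0,0,-0.014,0.133,0,0,-0.017,0.163,0,0,-0.02,0.193,0,0,-0.023,0.223,0,0]

```text
clock: 13.92
ee_pos: [0.5075, -0.1414, 0.2813]
orientation: [3.141, -0.03, -0.002]
contact_force: [0.3, -0.5, -3.4]
finger_gap: 0.0234
grasp_force: 39.7
```

Emit:
move_arm:
  deltas: [-0.003,0.03,0,0,-0.006,0.06,0,0,-0.009,0.09,0,0,-0.012,0.12,0,0,-0.015,0.147,0,0,-0.018,0.172,0,0,-0.02,0.192,0,0,-0.021,0.206,0,0,-0.021,0.212,0,0,-0.021,0.214,0,0]

```text
clock: 14.75
ee_pos: [0.4832, -0.3535, 0.2814]
orientation: [-3.141, 0.031, 0.001]
contact_force: [0.0, 0.4, -3.8]
finger_gap: 0.0236
grasp_force: 39.7
```

Emit:
move_arm:
  deltas: [0,0,0.01,0,0,0,0.025,0,0,0,0.045,0,0,0,0.065,0,0,0,0.085,0,0,0,0.105,0,0,0,0.12,0,0,0,0.13,0,0,0,0.135,0,0,0,0.135,0]

```text
clock: 15.58
ee_pos: [0.4837, -0.3511, 0.1457]
orientation: [-3.14, 0.026, 0.002]
contact_force: [-0.8, -0.2, -2.4]
finger_gap: 0.0235
grasp_force: 39.7
```

```bash
cat >> h.py <<'E'
def tray():
    c=capture("scene");P=pts(c)
    H=cv2.cvtColor(c["color"],cv2.COLOR_RGB2HSV).astype(int);X,Y,Z=P[...,0],P[...,1],P[...,2]
    m=(H[...,0]>100)&(H[...,0]<125)&(H[...,1]>110)&(Z>-.02)&(Z<.2)&(abs(X-.485)<.16)&(abs(Y+.352)<.12)
    q=P[m];e=q[q[:,2]>.015];r=e[e[:,1]<-.40];print(cv2.minAreaRect((e[:,:2]*1000).astype(np.float32)),'rear z',np.median(r[:,2]))
    for s,k in(('L',e[:,0]<.385),('R',e[:,0]>.585)):
        a=e[k]
        if len(a)>4: print(s,len(a),a.min(0).round(3),a.max(0).round(3),'tilt',np.degrees(np.polyfit(a[:,1],a[:,2],1)[0]).round(1))
E
python3 - <<'E'
from h import *
plan([.485,-.352,.129],-1); tray()
E
```

```text
ee [ 0.4837 -0.3511  0.1457] yaw -0.96 tilt [-0.001  0.002 -1.   ] F [-0.8 -0.2 -2.4] gap 0.0235 t 15.58
delta [0.0013 0.0009 0.0167] turn 0.0007
((480.3022155761719, -358.96337890625), (157.3834228515625, 249.19261169433594), 89.0465087890625) rear z 0.04865472616251787
L 55 [ 0.356 -0.434  0.037] [ 0.384 -0.28   0.054] tilt -3.4
R 13 [ 0.587 -0.44   0.026] [ 0.606 -0.282  0.055] tilt -5.7
```

Emit:
move_arm:
  deltas: [0,0,0.002,0,0,0,0.004,0,0,0,0.006,0,0,0,0.008,0,0,0,0.01,0,0,0,0.012,0,0,0,0.012,0]
  claw: 0
  newtons: 5

```text
clock: 16.22
ee_pos: [0.4845, -0.3525, 0.1355]
orientation: [3.141, -0.028, 0.002]
contact_force: [-0.9, 0.6, 2.6]
finger_gap: 0.0242
grasp_force: 5.0
```

Run:
```python
from h import *
plan([.485,-.352,.129],-1); tray()
```

```text
ee [ 0.4845 -0.3525  0.1355] yaw -1.03 tilt [ 0.001 -0.    -1.   ] F [-0.9  0.6  2.6] gap 0.0242 t 16.22
delta [ 0.0005 -0.0006  0.0065] turn -0.0006
((480.84796142578125, -353.4908447265625), (157.09878540039062, 248.2332763671875), 88.82807922363281) rear z 0.03578309009118219
L 59 [ 0.356 -0.429  0.031] [ 0.384 -0.273  0.041] tilt -0.5
R 16 [ 0.59  -0.431  0.033] [ 0.606 -0.277  0.039] tilt -0.0
```

Emit:
move_arm:
  deltas: [0,0,0,0,0,0,0,0,0,0,0,0,0,0,0,0,0,0,0,0,0,0,0,0]
  claw: 0.07

```text
clock: 16.77
ee_pos: [0.4838, -0.3525, 0.1348]
orientation: [3.141, -0.029, -0.0]
contact_force: [0.1, 0.2, 0.5]
finger_gap: 0.0616
grasp_force: 0.0
```

Emit:
move_arm:
  deltas: [0,0,-0.01,0,0,0,-0.03,0,0,0,-0.06,0,0,0,-0.09,0,0,0,-0.12,0,0,0,-0.14,0,0,0,-0.14,0]

```text
clock: 17.35
ee_pos: [0.486, -0.354, 0.2806]
orientation: [3.137, -0.029, 0.012]
contact_force: [0.8, -0.2, -0.4]
finger_gap: 0.0696
grasp_force: 0.0
```

Run:
```python
from h import *
tray()
c=capture("scene");P=pts(c);H=cv2.cvtColor(c["color"],cv2.COLOR_RGB2HSV).astype(int);h,s=H[...,0],H[...,1];X,Y,Z=P[...,0],P[...,1],P[...,2]
b=P[((h<6)|(h>174))&(s>140)&(Z>.1)&(Z<.16)&(abs(X-.535)<.07)&(abs(Y-.24)<.04)];print(len(b),b.mean(0),b.min(0),b.max(0))
plan([.537,.247,.275],-1)
```

```text
((481.1501770019531, -352.35638427734375), (157.48484802246094, 248.69639587402344), 89.02774047851562) rear z 0.03573729416689553
L 57 [ 0.356 -0.428  0.03 ] [ 0.381 -0.272  0.043] tilt -0.5
R 14 [ 0.594 -0.432  0.034] [ 0.606 -0.276  0.039] tilt -0.4
55 [0.53835425 0.24548719 0.13694886] [0.48225238 0.23623883 0.12606662] [0.58916286 0.25714259 0.14424506]
ee [ 0.4841 -0.3526  0.2758] yaw -1.04 tilt [ 0.002 -0.001 -1.   ] F [ 0.   0.1 -1. ] gap 0.07 t 17.45
delta [ 4.200e-02 -6.005e-01  3.000e-04] turn -0.0007
```

Emit:
move_arm:
  deltas: [0.001,-0.01,0,0,0.002,-0.03,0,0,0.005,-0.06,0,0,0.007,-0.095,0,0,0.009,-0.13,0,0,0.012,-0.165,0,0,0.014,-0.2,0,0,0.017,-0.235,0,0,0.019,-0.27,0,0,0.021,-0.305,0,0]

```text
clock: 18.28
ee_pos: [0.509, -0.0454, 0.2734]
orientation: [-3.141, 0.028, 0.005]
contact_force: [0.7, -0.5, -0.1]
finger_gap: 0.0701
grasp_force: 0.0
```

Emit:
move_arm:
  deltas: [0.003,-0.035,0,0,0.005,-0.07,0,0,0.008,-0.105,0,0,0.01,-0.14,0,0,0.013,-0.175,0,0,0.015,-0.21,0,0,0.018,-0.245,0,0,0.02,-0.275,0,0,0.021,-0.291,0,0,0.021,-0.296,0,0]
  claw: 0.05

```text
clock: 19.12
ee_pos: [0.5345, 0.2519, 0.2731]
orientation: [-3.141, 0.02, 0.005]
contact_force: [0.4, 0.3, -1.0]
finger_gap: 0.0501
grasp_force: 0.0
```

Run:
```python
from h import *
plan([.537,.247,.127],-1)
```

```text
ee [0.5345 0.2519 0.2731] yaw -0.71 tilt [-0.003  0.001 -1.   ] F [ 0.4  0.3 -1. ] gap 0.0501 t 19.12
delta [0.003  0.005  0.1461] turn 0.005
```

Emit:
move_arm:
  deltas: [0,0,0.01,0,0,0,0.03,0,0,0,0.055,0,0,0,0.085,0,0,0,0.11,0,0,0,0.13,0,0,0,0.142,0,0,0,0.147,0,0,0,0.147,0]

```text
clock: 19.87
ee_pos: [0.5361, 0.2462, 0.1266]
orientation: [3.14, -0.03, -0.003]
contact_force: [-0.0, -0.8, -0.1]
finger_gap: 0.0498
grasp_force: 0.0
```

Emit:
move_arm:
  deltas: [0,0,0,0,0,0,0,0,0,0,0,0,0,0,0,0,0,0,0,0,0,0,0,0,0,0,0,0]
  claw: 0
  newtons: 20

```text
clock: 20.45
ee_pos: [0.5371, 0.2497, 0.1286]
orientation: [-3.139, 0.027, -0.003]
contact_force: [0.0, 4.0, 2.1]
finger_gap: 0.0125
grasp_force: 19.9
```

Emit:
move_arm:
  deltas: [0,0.005,-0.009,0,0,0.011,-0.017,0,0,0.0175,-0.0235,0,0,0.024,-0.0295,0,0,0.0315,-0.0347,0,0,0.039,-0.039,0,0,0.0475,-0.0428,0,0,0.056,-0.0457,0,0,0.065,-0.0477,0,0,0.0737,-0.0488,0]

```text
clock: 21.28
ee_pos: [0.5362, 0.1764, 0.1784]
orientation: [-3.138, 0.026, -0.005]
contact_force: [0.2, 5.3, 3.3]
finger_gap: 0.0121
grasp_force: 20.0
```

```bash
cat >> h.py <<'E'
def bar():
    c=capture("scene");P=pts(c);H=cv2.cvtColor(c["color"],cv2.COLOR_RGB2HSV).astype(int);h,s=H[...,0],H[...,1];X,Y,Z=P[...,0],P[...,1],P[...,2]
    b=P[((h<6)|(h>174))&(s>140)&(Z>.08)&(Z<.22)&(abs(X-.535)<.07)&(abs(Y-.14)<.14)];print('bar',len(b),np.median(b,0).round(3),b.min(0).round(3),b.max(0).round(3))
E
python3 - <<'E'
from h import *
plan([.537,.1665,.18],-1);bar()
E
```

```text
ee [0.5362 0.1764 0.1784] yaw -0.94 tilt [ 0.003  0.004 -1.   ] F [0.2 5.3 3.3] gap 0.0121 t 21.28
delta [ 0.0009  0.0098 -0.0016] turn 0.0011
bar 23 [0.571 0.172 0.185] [0.481 0.165 0.174] [0.588 0.179 0.193]
```

Emit:
move_arm:
  deltas: [0,0.009,0,0,0,0.018,0.0005,0,0,0.0268,0.0022,0,0,0.0355,0.0046,0,0,0.0438,0.008,0,0,0.0518,0.0121,0,0,0.0593,0.017,0,0,0.0663,0.0227,0,0,0.0727,0.029,0,0,0.0785,0.0359,0]

```text
clock: 22.17
ee_pos: [0.5341, 0.0948, 0.14]
orientation: [-3.141, 0.029, -0.0]
contact_force: [3.4, 4.2, 1.1]
finger_gap: 0.0122
grasp_force: 20.0
```

Emit:
move_arm:
  deltas: [0,0.005,0.0075,0,0,0.0093,0.0154,0,0,0.0115,0.02,0,0,0.0125,0.0235,0,0,0.0125,0.0235,0,0,0.0125,0.0235,0]

```text
clock: 22.67
ee_pos: [0.5338, 0.0832, 0.1166]
orientation: [-3.141, 0.028, 0.0]
contact_force: [3.8, 3.3, -0.8]
finger_gap: 0.0123
grasp_force: 20.0
```

Run:
```python
from h import *
plan([.537,.0775,.18],-1);bar()
```

```text
ee [0.5338 0.0832 0.1166] yaw -1.01 tilt [-0.  0. -1.] F [ 3.8  3.3 -0.8] gap 0.0123 t 22.67
delta [ 0.0033  0.0056 -0.0634] turn -0.0001
bar 17 [0.569 0.079 0.123] [0.555 0.07  0.117] [0.585 0.088 0.127]
```

Emit:
move_arm:
  deltas: [0,0,0,0,0,0,0,0,0,0,0.003,0,0,0.001,0.006,0,0,0.001,0.009,0,0,0.001,0.012,0,0,0.001,0.015,0,0,0.001,0.018,0,0,0.001,0.018,0]
  claw: 0
  newtons: 50

```text
clock: 23.47
ee_pos: [0.5341, 0.0805, 0.1028]
orientation: [3.139, -0.03, 0.0]
contact_force: [-12.6, -2.3, 48.0]
finger_gap: 0.0116
grasp_force: 50.0
```

Run:
```python
from h import *
plan([.537,.0775,.18],-1);bar()
```

```text
ee [0.5341 0.0805 0.1028] yaw -1.09 tilt [ 0.    -0.003 -1.   ] F [-12.6  -2.3  48. ] gap 0.0116 t 23.47
delta [ 0.0029  0.0032 -0.0772] turn -0.0015
bar 18 [0.57  0.074 0.11 ] [0.556 0.069 0.107] [0.586 0.086 0.115]
```

Emit:
move_arm:
  deltas: [0,0,-0.004,0,0,0,-0.004,0,0,0,-0.004,0,0,0,-0.004,0,0,0,-0.004,0,0,0,-0.004,0]
  claw: 0.04

```text
clock: 24.02
ee_pos: [0.5331, 0.0816, 0.1024]
orientation: [3.141, -0.029, -0.003]
contact_force: [0.1, -0.9, -0.3]
finger_gap: 0.0401
grasp_force: 0.0
```

Emit:
move_arm:
  deltas: [0,0,-0.01,0,0,0,-0.03,0,0,0,-0.06,0,0,0,-0.09,0,0,0,-0.12,0,0,0,-0.14,0,0,0,-0.14,0]

```text
clock: 24.6
ee_pos: [0.5363, 0.0826, 0.2483]
orientation: [-3.14, 0.029, -0.012]
contact_force: [1.7, -0.4, 0.2]
finger_gap: 0.0402
grasp_force: 0.0
```

Emit:
move_arm:
  deltas: [0,0.02,-0.01,0,0,0.05,-0.02,0,0,0.085,-0.03,0,0,0.12,-0.03,0,0,0.145,-0.03,0,0,0.16,-0.03,0,0,0.16,-0.03,0,0,0.16,-0.03,0]

```text
clock: 25.27
ee_pos: [0.5304, -0.0782, 0.2728]
orientation: [-3.141, 0.031, 0.002]
contact_force: [0.8, 1.7, -0.2]
finger_gap: 0.0396
grasp_force: 0.0
```

Run:
```python
from h import *
plan([.537,.0775,.18],-1);bar();tray()
c=capture("scene");C=c["color"][100:300,220:420];cv2.imwrite("pics/end.png",cv2.cvtColor(cv2.resize(C,None,fx=3,fy=3,interpolation=cv2.INTER_CUBIC),cv2.COLOR_RGB2BGR))
```

```text
ee [ 0.5304 -0.0782  0.2728] yaw -1.13 tilt [-0.001  0.    -1.   ] F [ 0.8  1.7 -0.2] gap 0.0396 t 25.27
delta [ 0.0036 -0.1558  0.0928] turn -0.0022
bar 55 [0.538 0.077 0.11 ] [0.484 0.069 0.104] [0.586 0.089 0.116]
((480.8294372558594, -356.00787353515625), (158.1416015625, 248.2941131591797), 88.9467544555664) rear z 0.036485289686449596
L 60 [ 0.356 -0.43   0.027] [ 0.382 -0.275  0.043] tilt -0.4
R 17 [ 0.59  -0.436  0.032] [ 0.606 -0.279  0.04 ] tilt -0.5
```

View pics/end.png

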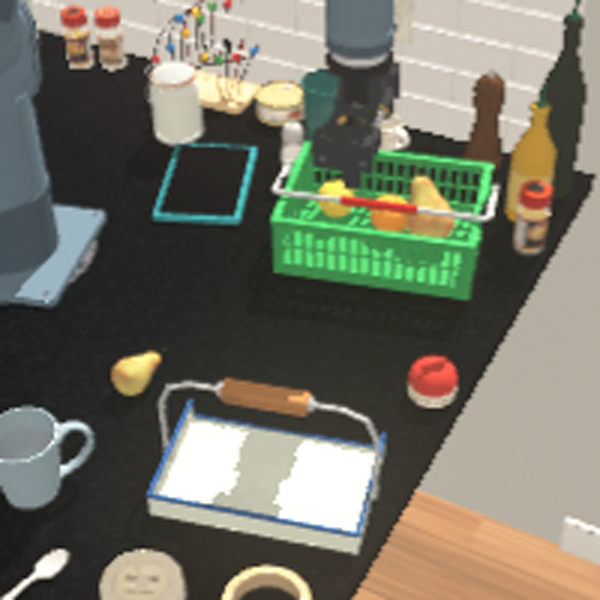

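The tray is flat and empty, all three fruits are in the crate, and the bar is across the mouth at home height. Nothing else has moved. Handing in.

Emit:
move_arm:
  deltas: [0,0,0,0,0,0,0,0,0,0,0,0,0,0,0,0]

```text
clock: 25.75
ee_pos: [0.5309, -0.0776, 0.2732]
orientation: [-3.141, 0.028, -0.0]
contact_force: [-0.6, -0.5, 1.4]
finger_gap: 0.0397
grasp_force: 0.0
```

```bash
python3 -c "
from station import *
print(sign_off())"
```

```text
the job is handed in; nothing more can be done
None
```

The job is handed in at about 26 s of the 72 s allowed: all three fruits are in the crate, the empty tray is flat on the worktop, and the bar is pressed home; sign-off returned no verdict, so this rests on my last camera check.

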